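# Unplug the access port and hold the tensioner plunger down

## Task

Take the dust plug out of the access port on top of the engine case and hang it by its eye on the peg of the hook stand. Then take the long T-handle pin tool from the rack, reach its pin down through the open port and push the recessed spring plunger nearly all the way down, and finish while still gripping the tool and holding the plunger down. Leave the stubby T-handle, the two bearings and the oil can where they are.

Things in the scene. Friction and masses are not known exactly. Their poses are not given: they have to be found in the camera images.
- case: Fixed engine case (aluminium box 180 x 200 mm in x and y, standing on wooden blocks; deck top 110 mm above the bench). Origin: centre of its underside, on the bench; z up. Bolt heads (4 mm) along the deck edges, an 8 mm high cap at x = -55, y = +45 mm, two 25 mm studs at x = +40 and +70, y = -60 mm, and bearing_a lying on the deck about x = +30, y = +45 mm.
- port (a point): Centre of the mouth of the access port, a round 24 mm through hole in the 12 mm thick deck (level with the deck top, at x = -20, y = -30 mm in the case's frame). Below the deck is a hollow with the plunger on the port's axis. The dust plug sits in it at the start.
- plunger_top (a point): Centre of the flat top of the round steel plunger (19 mm diameter), straight below the port, 45 mm below the deck top when up. This point moves down with it.
- plunger (a joint): Plunger travel in m: 0 up (start), 0.010 at its stop. A spring pushes it back up: about 3 N to start it, 7 N at the stop. 'Held down' means more than 0.006.
- plug: Loose black dust plug, 80 g. Flange 44 mm across, 6 mm thick, on the deck; spigot below it 18 mm across, 8 mm long, loose in the port; upright flat tab on top, 6 mm thick (x), 34 mm wide (y), up to 108 mm above the origin, solid from 45 mm up (pinch it there from above), an eye below that. Origin: centre of the flange's underside; z up; x is the tab's normal. Yaw about the case's.
- plug_eye (a point): Centre of the plug's eye: a round 20 mm hole through the tab along the plug's x, 34 mm above the plug's origin.
- hook: Fixed hook stand: round foot (90 mm across, 12 mm high), upright 8 mm rod at its origin to 150 mm height, bent there into a straight peg of 8 mm rod running 90 mm to the stand's -x and rising to 170 mm at its free tip. Nothing stands above the peg. Origin: centre of the foot's underside; z up. Left or right of the case, the rack on the other side.
- peg_mid (a point): Point on the peg's axis, halfway between the bend and the tip: 45 mm from the upright (hook's -x), 160 mm high.
- peg_tip (a point): Centre of the peg's round free tip, 90 mm from the upright, 170 mm high.
- rack: Fixed grey sheet-metal tool rack: top plate 70 x 170 mm (x, y), 8 mm thick, its top 125 mm high, on two end walls, open at front and back, with two 12 mm holes at y = -40 and +40 mm, one T-handle tool hanging in each. Origin: centre of its underside; z up.
- pin_tool: Loose long T-handle pin tool, 120 g: steel pin 8 mm in diameter reaching 110 mm down from the origin, collar (24 mm across, 8 mm high) resting on the rack's top, black bar handle 16 mm thick (x), 56 mm long (y), 14 to 44 mm above the origin. Origin: centre of the collar's underside, on the pin's axis; z up. Hangs upright in either rack hole, with the rack's yaw.
- pin_tip (a point): The free lower end of the pin, 110 mm below the pin tool's origin.
- stub_tool: The stubby T-handle, loose: same handle and collar, but its 8 mm pin is only 45 mm long, too short for the plunger. Hangs in the other rack hole. Leave alone.
- bearing_a: Loose steel bearing ring, 47 mm across, 14 mm high, lying on the case's deck. Leave alone.
- bearing_b: Loose steel bearing ring, 62 mm across, 17 mm high, on the bench beyond the case. Leave alone.
- oil_can: Loose can, 60 mm across, 150 mm high, on the bench beyond the case. Leave alone.
Not all that is in view belongs to the job. Leave any yellow look-alike of the hook alone.

How it is judged:
By the outcome, as a careful person would: the job done as asked, in the order asked, and still so for the second after the job is handed in, while the arm keeps its last pose, push and grip.
It also fails if it takes over 56 s, if anything falls off the work surface, if the arm or the gripper's body presses on something with over 40 N, if the wrist force passes 120 N, or if a joint passes its speed limit or range.

## Robot

A 7-joint arm with a two-finger parallel gripper is mounted at the origin on the work surface. World frame = base frame: x ahead of the robot, y to its left, z up, the work surface at z = 0. Lengths are in m, angles in degrees, forces in N, time in s.
With the tool pointing down it reaches from about 0.4 to 0.875 m from the base axis. Payload 19.3 kg.
Tool frame: the origin (TCP) lies midway between the tips of the shut fingers; the grasp point (between the pads) lies 19 mm behind it (hold_point_z is the distance from the TCP to the grasp point, in m); z points along the fingers, y is the line along which they close (so a half turn about z gives the same grasp; the last joint's range is limited). The gripper opens to 85 mm and grips with 20 to 120 N. Pads are 22 mm wide; open, the fingers measure 114 mm over their backs; the gripper's body (76 mm by 85 mm) begins 54 mm behind the grasp point. The pads swing forward as they close: fully open they stand 13 mm farther back than shut.
Start: joints at [-80.913, 29.874, -2.08, 91.645, 1.215, 58.505, -6.463], TCP at [0.142, 0.609, 0.231] pointing down, gripper open.
Joint ranges: [-166.77, 166.77], [-17.47, 122.26], [-85.68, 81.53], [9.62, 139.38], [-72.42, 252.41], [9.2, 110.78], [-144.41, 144.41]. Speed limits (degrees/s): [108.29, 108.29, 136.94, 136.94, 172.46, 172.46, 172.46].

## Interface

Orientations are given as [roll, pitch, yaw] about the fixed x, y, z axes, in that order (R = Rz(yaw) Ry(pitch) Rx(roll)).
In Python, from workcell import * gives the robot as it stands.
- The arm moves only by the tool move_arm, never from a script. Its argument "increments" is one flat list of numbers, 7 for each row, row after row: the turn, a rotation vector about the tool's x, y, z in rad, then the shift along the tool's x, y, z in m, then the finger opening in m, from 0 to 0.0854. A call has exactly 10 rows; each row shifts and turns the commanded pose from where the row before left it, along the tool's axes as they then stand; what a row does not reach is not made up. A row lasts 1/12 s, in which the tool goes at most 41.7 mm and 7.16 degrees, less where a joint would pass 70% of its speed; a pose out of reach is approached as far as the arm can. A call with a gripper value outside its range is refused whole. The fingers move at their own pace and stop on an object; "squeeze" is the grip in N (left out, the last holds). Time passes only in rows, so rows that do not move let the fingers close, or fill a call up. It gives the time, the measured TCP pose, the force, the opening and the grip force at its end, in the units of the state.
- get_state(): the state, without advancing time (a new reading comes with each control period).
- grab_frame(name): name is "side" or "top" or "wrist"; returns the picture (420x560x3 uint8, red, green, blue); there is no depth.
- calibration(name): a dict with "mtx" (3x3 intrinsics, pixels), "D" ([k1, k2, p1, p2, k3] as OpenCV has them; the pictures are not rectified), "R" (3x3) and "t" (3): a world point X has camera coordinates R X + t; the wrist camera has in their place "mount" (4x4, takes a point from camera to tool coordinates, whose origin is the TCP and whose axes are the flange's). Camera axes: x right, y down, z forward; pixel columns grow to the right and rows downward; lengths in m; the calibration is good to about 2 mm. A picture is of the moment at which its call begins: read the wrist's pose just before it. calibration takes no time and is no camera call.
- close_job(): hands the job in; it is judged then, once.
The state is a dict: "time": time; "q": joint angles; "qvel": joint speeds; "joint_efforts": joint torques, N m; "eef_pos": TCP position; "tool_rot": TCP orientation; "force": force on the tool from outside, world axes, zero at the start; "wrist_torque": the same for the moment, N m; "width": finger opening in m; "gripper_force": force on a finger pad.
Only numpy, scipy, OpenCV 4.12 (cv2) and the standard library are available. Lean on these libraries where they do the work, as an engineer would, in place of code of your own. Each camera call takes 0.05 s, during which the arm holds its last target. There are 200 camera calls.

## Working session

There is one attempt and no reset: what is moved stays moved. The work goes in short steps, Python scripts to look and compute and a tool call to move; the robot and the scene stay as the last step left them, time stands still between calls to the robot, and variables do not carry over. Pictures are saved under pics/ and viewed, at most 10 in all, crops included, and the job is handed in when it is done.

Besides the shell and the picture viewer there is one more tool, called as a command line: name --argument value ..., lists and objects as JSON in quotes. move_arm: Moves the arm, as the interface text tells. Its arguments: {"type":"object","properties":{"increments":{"type":"array","items":{"type":"number"}},"squeeze":{"type":"number"}},"required":["increments"]}

```bash
mkdir -p pics; ls; python3 - <<'E'
from workcell import *
import cv2,numpy as np
s=get_state();print({k:np.round(v,3) for k,v in s.items()})
for n in ["side","top","wrist"]:
    c=calibration(n);print(n,{k:np.round(v,4).tolist() for k,v in c.items()})
    cv2.imwrite(f"pics/{n}0.png",grab_frame(n)[:,:,::-1])
a=cv2.imread("pics/side0.png");b=cv2.imread("pics/top0.png")
E
```

```text
pics
{'time': np.float64(0.0), 'q': array([-80.913,  29.91 ,  -2.083,  91.673,   1.214,  58.504,  -6.462]), 'qvel': array([ 0.055, -0.051,  0.026,  0.042,  0.06 ,  0.027,  0.036]), 'joint_efforts': array([-1.0000e-03, -9.2711e+01,  1.9790e+00, -3.6993e+01,  1.8000e-02,
        8.0000e-03,  0.0000e+00]), 'eef_pos': array([0.142, 0.608, 0.231]), 'tool_rot': array([-1.79934e+02,  4.00000e-03,  1.66892e+02]), 'force': array([-0.134,  0.853,  0.299]), 'wrist_torque': array([0.023, 0.025, 0.02 ]), 'gripper_force': np.float64(0.0), 'width': np.float64(0.086)}
side {'mtx': [[452.5478, 0.0, 276.5803], [0.0, 452.5478, 214.1743], [0.0, 0.0, 1.0]], 'D': [-0.0479, 0.0, 0.0, 0.0, 0.0], 'R': [[0.7872, -0.6165, 0.0148], [-0.3428, -0.4573, -0.8206], [0.5127, 0.6409, -0.5714]], 't': [-0.5046, 0.2722, 0.9648]}
top {'mtx': [[413.6187, 0.0, 282.3568], [0.0, 413.6187, 212.3172], [0.0, 0.0, 1.0]], 'D': [-0.0487, 0.0, 0.0, 0.0, 0.0], 'R': [[-0.0772, -0.997, 0.0039], [-0.9759, 0.0748, -0.205], [0.204, -0.0196, -0.9788]], 't': [-0.0296, 0.6069, 1.0091]}
wrist {'mtx': [[333.8211, 0.0, 276.6328], [0.0, 333.8211, 211.4833], [0.0, 0.0, 1.0]], 'D': [-0.0566, 0.0, 0.0, 0.0, 0.0], 'mount': [[-0.0004, -0.9524, -0.305, 0.0768], [1.0, -0.0005, 0.0001, -0.0], [-0.0002, -0.305, 0.9524, -0.143], [0.0, 0.0, 0.0, 1.0]]}
```

View pics/top0.png

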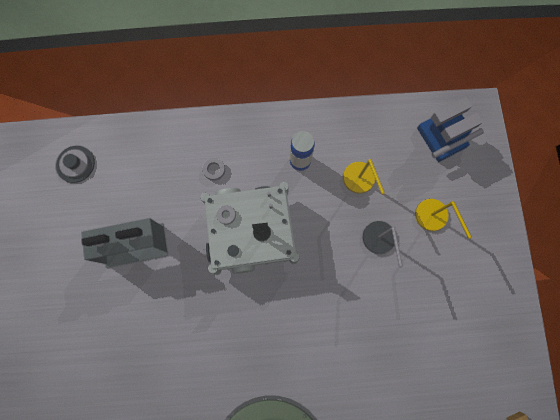

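View pics/side0.png

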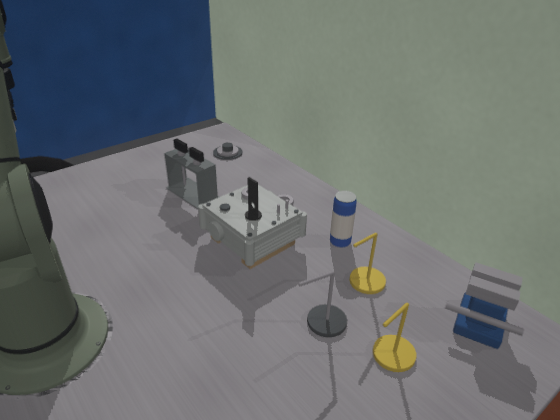

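The top view shows the plug at (262,231), the case around (250,227), and the grey hook foot at (378,237) with its peg running from (394,232) to (400,265). The yellow look-alikes are at (358,177) and (432,214). The rack tools are at (95,239) and (129,233), and the next step is to tell which of them is long. I'll enlarge the rack in the side view and the hook and case in the top view.

```bash
python3 - <<'E'
import cv2,numpy as np
a=cv2.imread("pics/side0.png");b=cv2.imread("pics/top0.png")
f=lambda im,x,y,w,h,k:cv2.resize(im[y:y+h,x:x+w],None,fx=k,fy=k,interpolation=cv2.INTER_CUBIC)
r1=np.hstack([f(a,150,125,80,60,5)[:300],f(a,265,255,80,60,5)])
r1=np.clip(r1.astype(float)*1.5,0,255).astype(np.uint8)
r2=np.hstack([f(b,75,205,100,75,4),f(b,200,205,100,75,4)])
cv2.imwrite("pics/crop1.png",np.vstack([r1,r2]))
E
```

```text
(no output)
```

View pics/crop1.png

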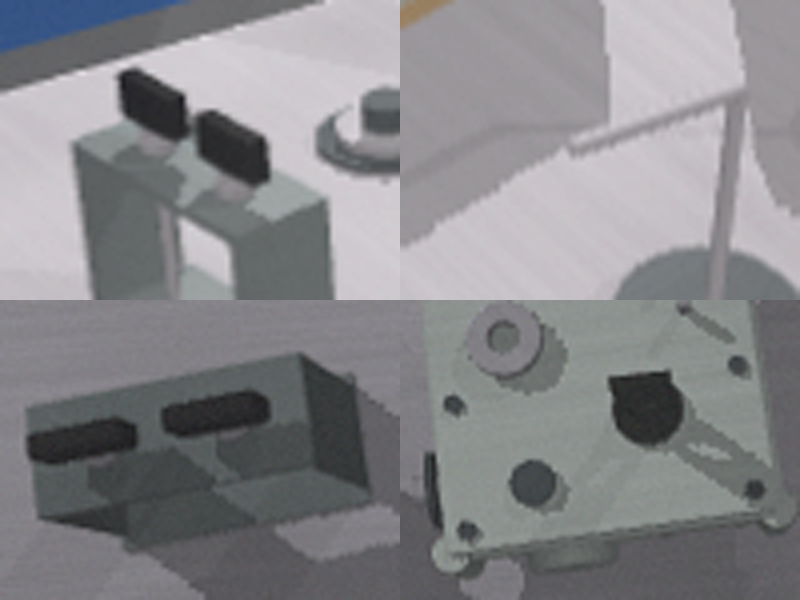

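The crop shows the left handle in the side view, collar at about (181,154), with a long pin plumb below it at about (184,170–185). In the top view this is the tool at (95,239), the +y one. No pin shows under the other handle, top view (129,233), so that one is the stubby tool. The grey peg is the real one. Next I'll triangulate coarsely.

```bash
cat > h.py <<'E'
from workcell import *
import cv2,numpy as np
from scipy.spatial.transform import Rotation as Ro
def tool(s):
    T=np.eye(4);T[:3,:3]=Ro.from_euler('xyz',s["tool_rot"],degrees=True).as_matrix();T[:3,3]=s["eef_pos"];return T
def cam(n,s=None):
    "K, D, camera->world 4x4"
    c=calibration(n);T=np.eye(4)
    if n=="wrist": T=tool(s)@np.array(c["mount"])
    else: T[:3,:3]=np.array(c["R"]).T;T[:3,3]=-T[:3,:3]@np.array(c["t"])
    return np.array(c["mtx"]),np.array(c["D"]),T
def ray(C,uv):
    K,D,T=C
    p=cv2.undistortPoints(np.array([[uv]],float),K,D)[0,0]
    d=T[:3,:3]@[p[0],p[1],1];return T[:3,3],d/np.linalg.norm(d)
def plane(C,uv,z):
    o,d=ray(C,uv);return o+d*(z-o[2])/d[2]
def tri(*rs):
    A=0;b=0
    for o,d in rs:
        M=np.eye(3)-np.outer(d,d);A=A+M;b=b+M@o
    x=np.linalg.solve(A,b);return x,[round(1e3*float(np.linalg.norm(np.cross(x-o,d))),1) for o,d in rs]
def proj(C,X):
    K,D,T=C;W=np.linalg.inv(T)
    return cv2.projectPoints(np.array(X,float).reshape(-1,1,3),cv2.Rodrigues(W[:3,:3])[0],W[:3,3],K,D)[0].reshape(-1,2)
E
python3 - <<'E'
from h import *
np.set_printoptions(precision=4,suppress=True)
t=cam("top");s=cam("side")
a=cv2.imread("pics/side0.png");b=cv2.imread("pics/top0.png")
for n,im,(x,y,w,h) in [("top",b,(75,220,80,40)),("side",a,(165,130,50,40)),("topplug",b,(245,215,35,35)),("sideplug",a,(240,170,30,55))]:
    m=(im[y:y+h,x:x+w].max(2)<45).astype(np.uint8)
    k,_,st,ce=cv2.connectedComponentsWithStats(m)
    for i in range(1,k):
        if st[i,4]>15: print(n,st[i]+[x,y,0,0,0],ce[i]+[x,y])
P=lambda u,v,u2,v2,l:print(l,*tri(ray(t,(u,v)),ray(s,(u2,v2))))
P(394,232.5,413.5-0-82+0.5,274,"bend")     # crop coords /5 + offsets
P(400,264,279.5,284.5,"tip")
print("foot",plane(t,(378,237),.012),plane(s,(327,320),.012))
print("corners deck", [plane(t,(u,v),.11) for u,v in [(205.5,192),(289,184),(295.5,262),(210,269)]])
E
```

```text
top [116 228  26  11 100] [130.48 234.03]
top [ 83 235  26  11 100] [ 97.85 240.77]
side [174 139  14  14 120] [180.2833 145.4833]
side [189 148  15  14 121] [196.0413 154.4959]
topplug [253 225   6   9  17] [255.2353 229.8235]
sideplug [246 179  13  41 338] [252.6686 199.8284]
bend [ 0.5177 -0.3348  0.1515] [2.4, 2.4]
tip [ 0.421  -0.3197  0.1742] [21.5, 21.5]
foot [ 0.5261 -0.3289  0.012 ] [ 0.5215 -0.3355  0.012 ]
corners deck [array([0.6596, 0.1126, 0.11  ]), array([ 0.6642, -0.0975,  0.11  ]), array([ 0.4683, -0.0974,  0.11  ]), array([0.4672, 0.1095, 0.11  ])]
```

```bash
python3 - <<'E'
from h import *
np.set_printoptions(precision=4,suppress=True)
t=cam("top");s=cam("side")
P=lambda u,v,u2,v2,l:print(l,*tri(ray(t,(u,v)),ray(s,(u2,v2))))
P(394,232.5,332.6,273.4,"bend");P(400,264,299.2,284.2,"tip")
P(97.8,240,180.3,145.5,"handleL");P(130.5,233.3,196,154.5,"handleR")
P(260,228,253,180,"tabtop?")
p=np.array([.5,.34,.125])
L,_=tri(ray(t,(97.8,240)),ray(s,(180.3,145.5)))
for dz in [0,-.029,-.037,-.074,-.139]: print(dz,proj(s,L+[0,0,dz]))
E
```

```text
bend [ 0.5182 -0.3349  0.1527] [3.1, 3.1]
tip [ 0.4378 -0.3314  0.1679] [2.7, 2.7]
handleL [0.5483 0.363  0.158 ] [1.9, 1.9]
handleR [0.5591 0.2862 0.1556] [1.6, 1.6]
tabtop? [ 0.5418 -0.0231  0.2191] [3.2, 3.2]
0 [[180.9166 145.4715]]
-0.029 [[181.8784 153.9042]]
-0.037 [[182.1404 156.1967]]
-0.074 [[183.334  166.6153]]
-0.139 [[185.3599 184.2097]]
```

The side-view pin reaches below row 180 at columns 184–185, under the left handle at world (0.548, 0.363). A stub would end near row 168, so the long tool is confirmed. I'll fly to view the rack next.

```bash
cat >> h.py <<'E'
def plan(p,rpy,n,s=None):
    "constant-twist increments per row from the present pose to p,rpy in n rows"
    s=s or get_state();A=tool(s);B=np.eye(4);B[:3,:3]=Ro.from_euler('xyz',rpy,degrees=True).as_matrix();B[:3,3]=p
    M=np.linalg.inv(A)@B
    r=Ro.from_matrix(M[:3,:3]).as_rotvec()/n
    I=np.eye(4);I[:3,:3]=Ro.from_rotvec(r).as_matrix()
    S=0;Q=np.eye(3)
    for i in range(n): S=S+Q;Q=Q@I[:3,:3]
    print("rows",n,"rot",np.round(r,4),"shift",np.round(np.linalg.solve(S,M[:3,3]),4))
E
python3 - <<'E'
from h import *
plan([.55,.36,.36],[180,0,98],20)
E
```

```text
rows 20 rot [-0.      0.      0.0601] shift [-0.0246  0.0064 -0.0065]
```

move_arm --increments '[0, 0, 0.06, -0.0246, 0.0064, -0.0065, 0.085, 0, 0, 0.06, -0.0246, 0.0064, -0.0065, 0.085, 0, 0, 0.06, -0.0246, 0.0064, -0.0065, 0.085, 0, 0, 0.06, -0.0246, 0.0064, -0.0065, 0.085, 0, 0, 0.06, -0.0246, 0.0064, -0.0065, 0.085, 0, 0, 0.06, -0.0246, 0.0064, -0.0065, 0.085, 0, 0, 0.06, -0.0246, 0.0064, -0.0065, 0.085, 0, 0, 0.06, -0.0246, 0.0064, -0.0065, 0.085, 0, 0, 0.06, -0.0246, 0.0064, -0.0065, 0.085, 0, 0, 0.06, -0.0246, 0.0064, -0.0065, 0.085]'

```text
time: 0.98
eef_pos: [0.3858, 0.5475, 0.2962]
tool_rot: [-180.0, 0.0, 132.3]
force: [-0.1, -0.4, 0.4]
width: 0.085
gripper_force: 0.0
```

move_arm --increments '[0, 0, 0.06, -0.0246, 0.0064, -0.0065, 0.085, 0, 0, 0.06, -0.0246, 0.0064, -0.0065, 0.085, 0, 0, 0.06, -0.0246, 0.0064, -0.0065, 0.085, 0, 0, 0.06, -0.0246, 0.0064, -0.0065, 0.085, 0, 0, 0.06, -0.0246, 0.0064, -0.0065, 0.085, 0, 0, 0.06, -0.0246, 0.0064, -0.0065, 0.085, 0, 0, 0.06, -0.0246, 0.0064, -0.0065, 0.085, 0, 0, 0.06, -0.0246, 0.0064, -0.0065, 0.085, 0, 0, 0.06, -0.0246, 0.0064, -0.0065, 0.085, 0, 0, 0.06, -0.0246, 0.0064, -0.0065, 0.085]'

```text
time: 1.82
eef_pos: [0.5517, 0.3598, 0.3612]
tool_rot: [-180.0, 0.0, 98.0]
force: [0.9, 0.2, -0.1]
width: 0.0849
gripper_force: 0.0
```

```bash
cat >> h.py <<'E'
def shot(tag):
    s=get_state();im=grab_frame("wrist")[:,:,::-1].copy();cv2.imwrite(f"pics/{tag}.png",im);np.save(f"pics/{tag}.npy",np.r_[s["eef_pos"],s["tool_rot"]])
    return cam("wrist",s),im
def load(tag):
    v=np.load(f"pics/{tag}.npy");return cam("wrist",dict(eef_pos=v[:3],tool_rot=v[3:])),cv2.imread(f"pics/{tag}.png")
E
python3 - <<'E'
from h import *
C,im=shot("w1");s=get_state();print(s["time"],s["eef_pos"],s["tool_rot"],np.abs(s["qvel"]).max())
plan([.55,.25,.36],[180,0,98],8)
E
```

```text
1.8667 [0.55468436 0.35440752 0.36302791] [1.79871331e+02 1.08818857e-01 9.73678029e+01] 1.9513255144912176
rows 8 rot [ 0.0003  0.0002 -0.0014] shift [-0.0129 -0.0023  0.0004]
```

View pics/w1.png

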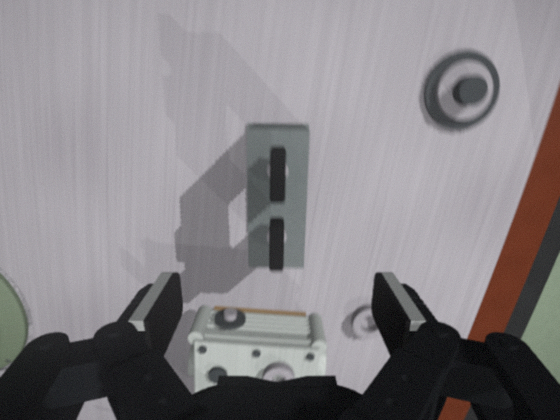

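The wrist view shows the rack plate at (278,195), the long tool's handle at (278,174) and the stub at (276,244). The case is at the bottom of the picture.

move_arm --increments '[0, 0, 0, -0.013, -0.0023, 0, 0.085, 0, 0, 0, -0.013, -0.0023, 0, 0.085, 0, 0, 0, -0.013, -0.0023, 0, 0.085, 0, 0, 0, -0.013, -0.0023, 0, 0.085, 0, 0, 0, -0.013, -0.0023, 0, 0.085, 0, 0, 0, -0.013, -0.0023, 0, 0.085, 0, 0, 0, -0.013, -0.0023, 0, 0.085, 0, 0, 0, -0.013, -0.0023, 0, 0.085, 0, 0, 0, 0, 0, 0, 0.085, 0, 0, 0, 0, 0, 0, 0.085]'

```text
time: 2.7
eef_pos: [0.5477, 0.2546, 0.3616]
tool_rot: [180.0, -0.0, 98.1]
force: [-0.3, 0.1, -0.5]
width: 0.0851
gripper_force: 0.0
```

```bash
python3 - <<'E'
from h import *
np.set_printoptions(precision=4,suppress=True)
C,im=shot("w2");s=get_state();print(s["time"],s["eef_pos"],s["tool_rot"],np.abs(s["qvel"]).max())
plan([.55,.06,.37],[180,0,90],10)
res=[]
for tg in ["w1","w2"]:
    C,im=load(tg);x,y,w,h=(200,0,160,285) if tg=="w1" else (200,0,160,200)
    k,_,st,ce=cv2.connectedComponentsWithStats((im[y:y+h,x:x+w].max(2)<50).astype(np.uint8))
    g=sorted([(c[1]+y,c[0]+x,*r) for c,r in zip(ce[1:],st[1:]) if r[4]>150]);print(tg,np.round(g,1))
    res.append((C,[(a[1],a[0]) for a in g]))
for i in (0,1):
    try: print(tri(ray(res[0][0],res[0][1][i]),ray(res[1][0],res[1][1][i])))
    except Exception as e: print(e)
E
```

```text
2.75 [0.5476 0.2554 0.3614] [179.9954  -0.0193  98.1356] 0.5855060637479781
rows 10 rot [ 0.     -0.      0.0142] shift [-0.0195 -0.0013 -0.0009]
w1 [[175.2 277.   70.  149.   15.   52.  662. ]
 [243.3 276.   70.  219.   13.   50.  620. ]]
w2 [[ 67.7 295.6  87.   35.   18.   63.  907. ]
 [149.6 293.5  86.  123.   17.   55.  791. ]]
(array([0.5515, 0.3682, 0.165 ]), [0.4, 0.4])
(array([0.5614, 0.291 , 0.1612]), [0.2, 0.2])
```

View pics/w2.png

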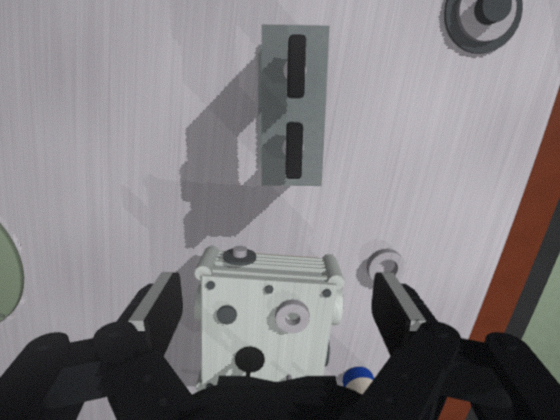

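The second view gives the long tool at about (0.5515, 0.368), handle top near z = 0.165, with rack yaw about 7°. The plug's flange shows at (249,357). Next is the plug.

move_arm --increments '[0, 0, 0.0142, -0.0195, -0.0013, -0.001, 0.085, 0, 0, 0.0142, -0.0195, -0.0013, -0.001, 0.085, 0, 0, 0.0142, -0.0195, -0.0013, -0.001, 0.085, 0, 0, 0.0142, -0.0195, -0.0013, -0.001, 0.085, 0, 0, 0.0142, -0.0195, -0.0013, -0.001, 0.085, 0, 0, 0.0142, -0.0195, -0.0013, -0.001, 0.085, 0, 0, 0.0142, -0.0195, -0.0013, -0.001, 0.085, 0, 0, 0.0142, -0.0195, -0.0013, -0.001, 0.085, 0, 0, 0.0142, -0.0195, -0.0013, -0.001, 0.085, 0, 0, 0.0142, -0.0195, -0.0013, -0.001, 0.085]'

```text
time: 3.58
eef_pos: [0.5497, 0.0581, 0.3714]
tool_rot: [180.0, -0.0, 89.9]
force: [-0.0, -0.2, -0.8]
width: 0.085
gripper_force: 0.0
```

```bash
python3 - <<'E'
from h import *
C,im=shot("w3");s=get_state();print(s["time"],s["eef_pos"],s["tool_rot"],np.abs(s["qvel"]).max())
plan([.545,-.06,.37],[180,0,90],6)
E
```

```text
3.6333 [0.54960268 0.05392837 0.37194847] [1.79958906e+02 7.32181161e-02 8.96174987e+01] 2.5561378264956582
rows 6 rot [ 0.0001  0.0002 -0.0011] shift [-0.019  -0.0007  0.0003]
```

View pics/w3.png

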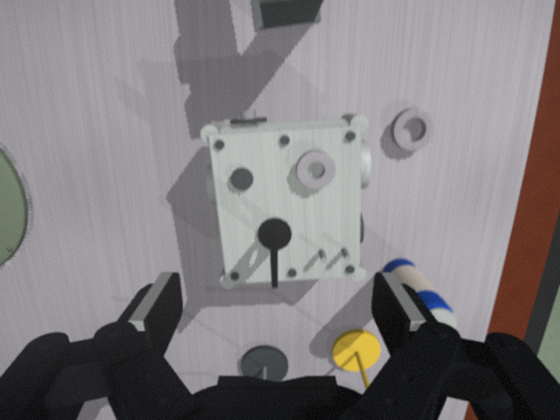

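The picture shows the plug flange at (275,234) with its tab ending at about (275,288). The bolts are along the deck edges, the cap is at (241,179) and bearing_a at (316,170). The hook is at the bottom.

move_arm --increments '[0, 0, 0, -0.019, -0.0007, 0, 0.085, 0, 0, 0, -0.019, -0.0007, 0, 0.085, 0, 0, 0, -0.019, -0.0007, 0, 0.085, 0, 0, 0, -0.019, -0.0007, 0, 0.085, 0, 0, 0, -0.019, -0.0007, 0, 0.085, 0, 0, 0, -0.019, -0.0007, 0, 0.085, 0, 0, 0, 0, 0, 0, 0.085, 0, 0, 0, 0, 0, 0, 0.085, 0, 0, 0, 0, 0, 0, 0.085, 0, 0, 0, 0, 0, 0, 0.085]'

```text
time: 4.47
eef_pos: [0.5457, -0.0533, 0.3712]
tool_rot: [-180.0, -0.0, 90.0]
force: [-0.5, -0.6, 0.0]
width: 0.0848
gripper_force: 0.0
```

```bash
python3 - <<'E'
from h import *
np.set_printoptions(precision=4,suppress=True)
C,im=shot("w4");s=get_state();print(s["time"],s["eef_pos"],s["tool_rot"],np.abs(s["qvel"]).max())
for tg in ["w3","w4"]:
    C,im=load(tg)
    k,_,st,ce=cv2.connectedComponentsWithStats((im[:310,190:375].max(2)<90).astype(np.uint8))
    for c,r in zip(ce[1:],st[1:]):
        if r[4]>12: print(tg,np.round(c+[190,0],1),r+[190,0,0,0,0],plane(C,c+[190,0],.114))
E
```

```text
4.5167 [ 0.5457 -0.0532  0.3712] [-179.9889   -0.0105   90.057 ] 0.12399864604081108
w3 [287.9  11.9] [ 260    0   63   29 1453] [0.5633 0.2332 0.114 ]
w3 [246.2 120.8] [231 119  35   5  90] [0.5155 0.1186 0.114 ]
w3 [348.5 136.4] [346 134   7   5  14] [0.6358 0.1007 0.114 ]
w3 [283.8 140.1] [281 139   7   4  13] [0.5594 0.0963 0.114 ]
w3 [219.1 144.5] [216 142   7   6  31] [0.4826 0.0915 0.114 ]
w3 [240.7 179. ] [231 170  21  19 228] [0.5069 0.0495 0.114 ]
w3 [274.  241.2] [ 258  219   33   69 1031] [ 0.5473 -0.0328  0.114 ]
w3 [361.4 235.1] [361 231   2  10  16] [ 0.6605 -0.0246  0.114 ]
w3 [349.3 269. ] [346 267   8   5  32] [ 0.6479 -0.0734  0.114 ]
w3 [291.6 272.5] [289 270   6   6  28] [ 0.5707 -0.0783  0.114 ]
w3 [234.5 275.6] [231 272   8   8  50] [ 0.4938 -0.0828  0.114 ]
w3 [372.9 295.9] [371 276   4  34  96] [ 0.6837 -0.1151  0.114 ]
w4 [247.9  22.4] [230  19  39   8 212] [0.5157 0.1116 0.114 ]
w4 [359.7  33.4] [356  29   8   8  24] [0.6377 0.1012 0.114 ]
w4 [218.7  41.8] [215  37   8  10  46] [0.4831 0.0922 0.114 ]
w4 [234.5  80.1] [231  74  10  12  39] [0.4993 0.0521 0.114 ]
w4 [237.8  88.6] [232  85  12   8  29] [0.5028 0.0429 0.114 ]
w4 [246.7  88.3] [244  84   8   9  23] [0.5128 0.0432 0.114 ]
w4 [277.5 146.8] [ 260  127   36   50 1091] [ 0.5478 -0.0229  0.114 ]
w4 [358.3 187.6] [355 184   8   7  26] [ 0.6477 -0.0725  0.114 ]
w4 [296.5 191.2] [294 188   6   7  22] [ 0.5714 -0.0773  0.114 ]
w4 [234.  194.7] [230 191   9   9  61] [ 0.4939 -0.0817  0.114 ]
w4 [373.3 297.9] [372 280   3  30  61] [ 0.6809 -0.2291  0.114 ]
w4 [265.3 302.5] [242 293  48  17 599] [ 0.5311 -0.236   0.114 ]
```

View pics/w4.png

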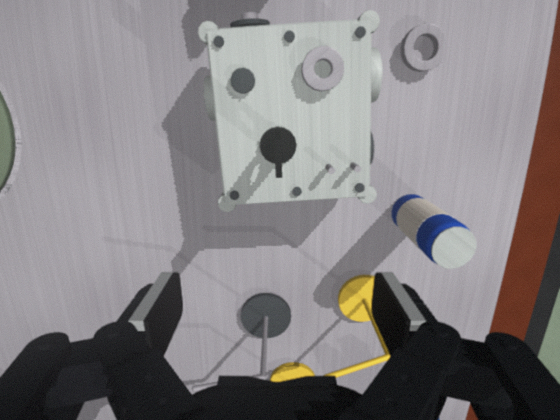

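This view shows the plug flange at (278,145), the tab end at (279,177) and the hook foot at (265,315). The peg passes near (263,370), partly hidden by the gripper. The bolts put the case centre at about (0.565, 0.009) with yaw 3.4°, so the port is at about (0.547, -0.022). I'll take a close look at the hook before grasping.

```bash
python3 - <<'E'
from h import *
np.set_printoptions(precision=4,suppress=True)
A,_=load("w3");B,im=load("w4")
print("tabend",tri(ray(A,(275,287.5)),ray(B,(279,177))))
print("flange",plane(B,(278,145),.116),plane(A,(275,233.5),.116),tri(ray(A,(275,233.5)),ray(B,(278,145))))
print("foot",plane(B,(265.5,314.5),.012))
plan([.49,-.22,.39],[180,0,90],10);
E
```

```text
tabend (array([ 0.549 , -0.0365,  0.2231]), [0.1, 0.1])
flange [ 0.5484 -0.0205  0.116 ] [ 0.5486 -0.0213  0.116 ] (array([ 0.5485, -0.0202,  0.1186]), [0.1, 0.1])
foot [ 0.5273 -0.327   0.012 ]
rows 10 rot [-0.     -0.      0.0001] shift [-0.0167 -0.0056 -0.0019]
```

move_arm --increments '[0, 0, 0, -0.0167, -0.0056, -0.002, 0.085, 0, 0, 0, -0.0167, -0.0056, -0.002, 0.085, 0, 0, 0, -0.0167, -0.0056, -0.002, 0.085, 0, 0, 0, -0.0167, -0.0056, -0.002, 0.085, 0, 0, 0, -0.0167, -0.0056, -0.002, 0.085, 0, 0, 0, -0.0167, -0.0056, -0.002, 0.085, 0, 0, 0, -0.0167, -0.0056, -0.002, 0.085, 0, 0, 0, -0.0167, -0.0056, -0.002, 0.085, 0, 0, 0, -0.0167, -0.0056, -0.002, 0.085, 0, 0, 0, -0.0167, -0.0056, -0.002, 0.085]'

```text
time: 5.35
eef_pos: [0.4896, -0.2211, 0.3914]
tool_rot: [180.0, -0.0, 90.1]
force: [-0.4, -0.3, -0.1]
width: 0.0849
gripper_force: 0.0
```

```bash
python3 - <<'E'
from h import *
shot("w5")
E
```

move_arm --increments '[0, 0, 0, -0.015, 0, 0, 0.085, 0, 0, 0, -0.015, 0, 0, 0.085, 0, 0, 0, -0.015, 0, 0, 0.085, 0, 0, 0, -0.015, 0, 0, 0.085, 0, 0, 0, -0.015, 0, 0, 0.085, 0, 0, 0, -0.015, 0, 0, 0.085, 0, 0, 0, 0, 0, 0, 0.085, 0, 0, 0, 0, 0, 0, 0.085, 0, 0, 0, 0, 0, 0, 0.085, 0, 0, 0, 0, 0, 0, 0.085]'

```text
time: 6.23
eef_pos: [0.49, -0.3099, 0.3913]
tool_rot: [180.0, -0.0, 90.1]
force: [0.9, -0.4, -0.0]
width: 0.0853
gripper_force: 0.0
```

```bash
python3 - <<'E'
from h import *
C,im=shot("w6");a=load("w5")[1]
s=get_state();print(s["time"],s["eef_pos"],s["tool_rot"])
f=lambda i:cv2.resize(i[80:380,180:380],None,fx=2,fy=2,interpolation=cv2.INTER_CUBIC)
cv2.imwrite("pics/c2.png",np.hstack([f(a),f(im)]))
E
```

```text
6.2833 [ 0.48997682 -0.30997859  0.39136673] [ 1.79988217e+02 -1.85552970e-02  9.00667731e+01]
```

View pics/c2.png

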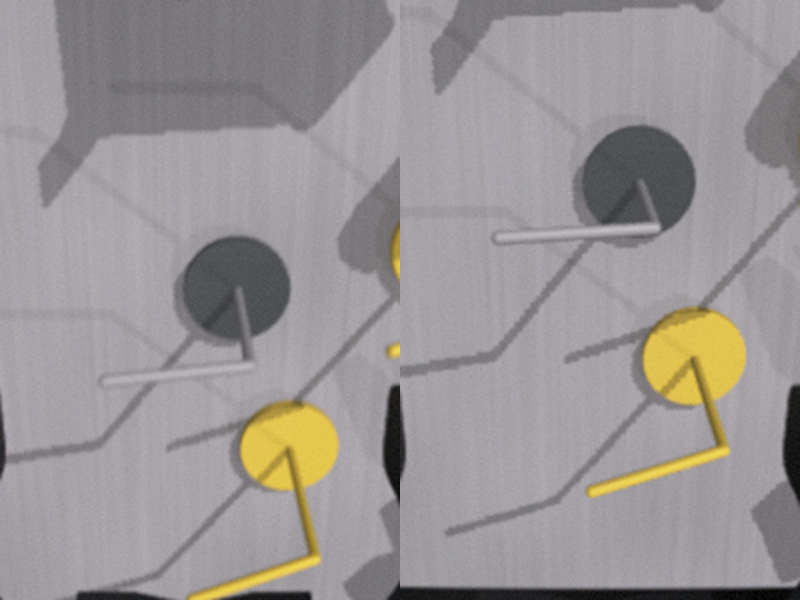

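The grey hook stands clear in both frames. In the left crop the tip is at (103,382) and the bend at (250,364). In the right crop they are at (97,238) and (256,229).

```bash
python3 - <<'E'
from h import *
np.set_printoptions(precision=4,suppress=True)
A,_=load("w5");B,_=load("w6")
c=lambda x,y:(x/2+180-.25,y/2+80-.25)
t,_1=tri(ray(A,c(102,382)),ray(B,c(96,238)));b,_2=tri(ray(A,c(252,364)),ray(B,c(257,229)))
print("tip",t,_1,"bend",b,_2,np.degrees(np.arctan2(*(b-t)[1::-1])))
print("foot",plane(A,c(236,288),.012),plane(B,c(239,181),.012))
print("tip@170",plane(A,c(102,382),.17),plane(B,c(96,238),.17),"bend@150",plane(A,c(252,364),.15),plane(B,c(257,229),.15))
plan([.548,-.0215,.26],[180,0,93.4],18)
E
```

```text
tip [ 0.4368 -0.331   0.1791] [0.4, 0.4] bend [ 0.5284 -0.3334  0.1503] [0.5, 0.5] -1.4854562943032665
foot [ 0.526  -0.3319  0.012 ] [ 0.527  -0.3307  0.012 ]
tip@170 [ 0.4349 -0.3359  0.17  ] [ 0.4358 -0.3335  0.17  ] bend@150 [ 0.5279 -0.3335  0.15  ] [ 0.5289 -0.3335  0.15  ]
rows 18 rot [ 0.     -0.     -0.0032] shift [0.0159 0.0037 0.0073]
```

move_arm --increments '[0, 0, -0.0032, 0.0159, 0.0037, 0.0073, 0.085, 0, 0, -0.0032, 0.0159, 0.0037, 0.0073, 0.085, 0, 0, -0.0032, 0.0159, 0.0037, 0.0073, 0.085, 0, 0, -0.0032, 0.0159, 0.0037, 0.0073, 0.085, 0, 0, -0.0032, 0.0159, 0.0037, 0.0073, 0.085, 0, 0, -0.0032, 0.0159, 0.0037, 0.0073, 0.085, 0, 0, -0.0032, 0.0159, 0.0037, 0.0073, 0.085, 0, 0, -0.0032, 0.0159, 0.0037, 0.0073, 0.085, 0, 0, -0.0032, 0.0159, 0.0037, 0.0073, 0.085, 0, 0, -0.0032, 0.0159, 0.0037, 0.0073, 0.085]'

```text
time: 7.12
eef_pos: [0.5245, -0.1499, 0.3182]
tool_rot: [180.0, -0.0, 91.9]
force: [-0.2, 0.0, 0.9]
width: 0.0852
gripper_force: 0.0
```

move_arm --increments '[0, 0, -0.0032, 0.0159, 0.0037, 0.0073, 0.085, 0, 0, -0.0032, 0.0159, 0.0037, 0.0073, 0.085, 0, 0, -0.0032, 0.0159, 0.0037, 0.0073, 0.085, 0, 0, -0.0032, 0.0159, 0.0037, 0.0073, 0.085, 0, 0, -0.0032, 0.0159, 0.0037, 0.0073, 0.085, 0, 0, -0.0032, 0.0159, 0.0037, 0.0073, 0.085, 0, 0, -0.0032, 0.0159, 0.0037, 0.0073, 0.085, 0, 0, -0.0032, 0.0159, 0.0037, 0.0073, 0.085, 0, 0, 0, 0, 0, 0, 0.085, 0, 0, 0, 0, 0, 0, 0.085]'

```text
time: 7.95
eef_pos: [0.5485, -0.0217, 0.2592]
tool_rot: [-179.9, 0.0, 93.4]
force: [0.5, -0.7, 0.1]
width: 0.0852
gripper_force: 0.0
```

```bash
python3 - <<'E'
from h import *
np.set_printoptions(precision=4,suppress=True)
C,im=shot("w7");s=get_state();print(s["time"],s["eef_pos"],s["tool_rot"])
k,_,st,ce=cv2.connectedComponentsWithStats((im[:420,190:368].max(2)<70).astype(np.uint8))
for c,r in zip(ce[1:],st[1:]):
    if r[4]>60: print(np.round(c+[190,0],1),r+[190,0,0,0,0])
print(proj(C,[[.548,-.0215,.116],[.548,-.0215,.218],[.549,-.0385,.218],[.547,-.0045,.218]]))
plan([.548,-.0215,.165],[180,0,93.4],8)
E
```

```text
8.0 [ 0.5485 -0.0227  0.2597] [-179.9821    0.0213   93.3277]
[239.9  31. ] [221  26  49   8 180]
[274.6 203.6] [ 252  172   47   95 2120]
[248.7 357.5] [221 351  58  21 209]
[277.8 399.6] [ 190  374  178   46 6880]
[[274.8891 196.306 ]
 [273.8488 241.0566]
 [273.9185 266.7249]
 [273.7773 213.9494]]
rows 8 rot [-0.      0.     -0.0002] shift [ 0.0002 -0.0001  0.0118]
```

View pics/w7.png

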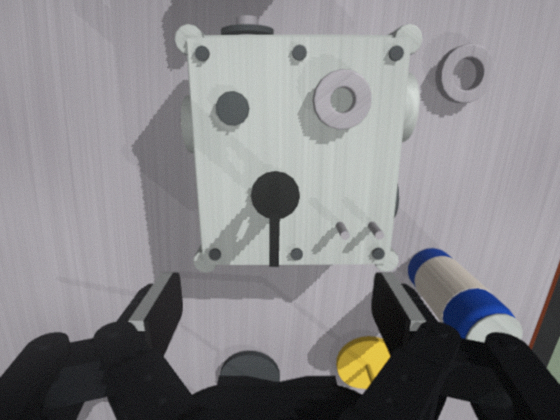

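The plug is aligned between the fingers: the tab end shows at (274,266) against a prediction of (274,267). I'll descend and grip.

move_arm --increments '[0, 0, 0, 0, 0, 0.0118, 0.085, 0, 0, 0, 0, 0, 0.0118, 0.085, 0, 0, 0, 0, 0, 0.0118, 0.085, 0, 0, 0, 0, 0, 0.0118, 0.085, 0, 0, 0, 0, 0, 0.0118, 0.085, 0, 0, 0, 0, 0, 0.0118, 0.06, 0, 0, 0, 0, 0, 0.0118, 0.05, 0, 0, 0, 0, 0, 0.0118, 0.04, 0, 0, 0, 0, 0, 0, 0.03, 0, 0, 0, 0, 0, 0, 0.02]' --squeeze 40

```text
time: 8.83
eef_pos: [0.5484, -0.0237, 0.1656]
tool_rot: [-180.0, 0.0, 93.2]
force: [-1.1, 0.1, 0.3]
width: 0.0253
gripper_force: 0.0
```

move_arm --increments '[0, 0, 0, 0, 0, 0, 0.012, 0, 0, 0, 0, 0, 0, 0.006, 0, 0, 0, 0, 0, 0, 0, 0, 0, 0, 0, 0, 0, 0, 0, 0, 0, 0, 0, 0, 0, 0, 0, 0, 0, 0, 0, 0, 0, 0, 0, 0, 0, 0, 0, 0, 0, 0, 0, 0, 0, 0, 0, 0, 0, 0, 0, 0, 0, 0, 0, 0, 0, 0, 0, 0]'

```text
time: 9.67
eef_pos: [0.5489, -0.0233, 0.1664]
tool_rot: [179.9, 0.0, 93.3]
force: [-0.9, -1.4, 8.0]
width: 0.0057
gripper_force: 41.2
```

move_arm --increments '[0, 0, 0, 0, 0, -0.004, 0, 0, 0, 0, 0, 0, -0.008, 0, 0, 0, 0, 0, 0, -0.015, 0, 0, 0, 0, 0, 0, -0.018, 0, 0, 0, 0, 0, 0, -0.018, 0, 0, 0, 0, 0, 0, -0.018, 0, 0, 0, 0, 0, 0, -0.018, 0, 0, 0, 0, 0, 0, -0.018, 0, 0, 0, 0, 0, 0, -0.01, 0, 0, 0, 0, 0, 0, 0, 0]'

```text
time: 10.5
eef_pos: [0.5492, -0.0231, 0.2947]
tool_rot: [179.8, -0.0, 93.3]
force: [-0.4, 0.9, -1.9]
width: 0.0055
gripper_force: 40.0
```

```bash
python3 - <<'E'
from h import *
C,im=shot("w8");s=get_state();print(s["time"],s["eef_pos"],s["tool_rot"],s["width"],s["force"])
plan([.40,-.335,.28],[180,0,89.5],18)
plan([.40,-.335,.1935],[180,0,89.5],18)
E
```

```text
10.55 [ 0.54867323 -0.02293155  0.29322022] [ 1.79909474e+02 -1.87291060e-02  9.33091638e+01] 0.005971140403724334 [-0.62651987  0.4736147  -1.67600129]
rows 18 rot [ 0.0001 -0.      0.0037] shift [-0.0171 -0.0087  0.0007]
rows 18 rot [ 0.0001 -0.      0.0037] shift [-0.0171 -0.0087  0.0055]
```

View pics/w8.png

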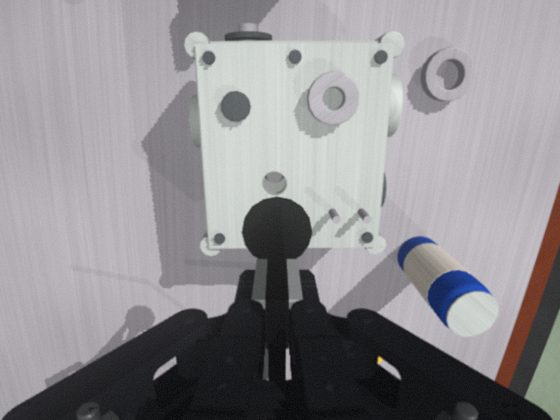

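The plug is held with its flange at (277,229), and the open port shows at (274,182). I've used all 10 views, so from here I'll measure by numbers only.

```bash
python3 - <<'E'
from h import *
np.set_printoptions(precision=4,suppress=True)
C,im=load("w8");v=np.load("pics/w8.npy");print(v)
print("port",plane(C,(274.5,182),.11),"pred px",proj(C,[.5475,-.0215,.11]))
g=cv2.cvtColor(im,cv2.COLOR_BGR2GRAY)
m=(g[165:195,255:295]<150)&(g[165:195,255:295]>60)
k,_,st,ce=cv2.connectedComponentsWithStats(m.astype(np.uint8));print(st[1:],ce[1:]+[255,165])
# flange blob: rows 195-262
b=(g[190:262,230:325]<45).astype(np.uint8);c=max(cv2.findContours(b,0,1)[0],key=cv2.contourArea)[:,0]+[230,190]
u=c[c[:,1]<240];A=np.c_[2*u,np.ones(len(u))];x=np.linalg.lstsq(A,(u**2).sum(1),rcond=None)[0];print("flange c,r",x[:2],np.sqrt(x[2]+x[0]**2+x[1]**2))
print("at top z",plane(C,x[:2],v[2]-.0504), "proj",proj(C,[.5485,-.0215,v[2]-.0504]),proj(C,[.5485,-.0215,v[2]-.0564]))
E
```

```text
[  0.5492  -0.0231   0.2947 179.8151  -0.0228  93.2934]
port [ 0.5486 -0.0192  0.11  ] pred px [[273.3037 184.1803]]
[[  9   7  22  22 262]
 [ 10  19   1   1   1]
 [ 11  21   1   1   1]
 [ 14  21   3   3   5]
 [ 15  25   1   1   1]
 [ 17  24   1   1   1]] [[275.9008 181.0267]
 [265.     184.    ]
 [266.     186.    ]
 [270.     186.8   ]
 [270.     190.    ]
 [272.     189.    ]]
flange c,r [274.5066 246.9697] 25.03763176661385
at top z [ 0.5496 -0.0307  0.2443] proj [[273.5059 233.2556]] [[273.5613 229.8117]]
```

move_arm --increments '[0, 0, 0.0037, -0.0171, -0.0089, 0.0007, 0, 0, 0, 0.0037, -0.0171, -0.0089, 0.0007, 0, 0, 0, 0.0037, -0.0171, -0.0089, 0.0007, 0, 0, 0, 0.0037, -0.0171, -0.0089, 0.0007, 0, 0, 0, 0.0037, -0.0171, -0.0089, 0.0007, 0, 0, 0, 0.0037, -0.0171, -0.0089, 0.0007, 0, 0, 0, 0.0037, -0.0171, -0.0089, 0.0007, 0, 0, 0, 0.0037, -0.0171, -0.0089, 0.0007, 0, 0, 0, 0.0037, -0.0171, -0.0089, 0.0007, 0, 0, 0, 0.0037, -0.0171, -0.0089, 0.0007, 0]'

```text
time: 11.38
eef_pos: [0.4656, -0.1981, 0.2844]
tool_rot: [-179.9, -0.0, 91.2]
force: [-0.0, 0.2, 0.0]
width: 0.0053
gripper_force: 40.0
```

move_arm --increments '[0, 0, 0.0037, -0.0171, -0.0089, 0.0007, 0, 0, 0, 0.0037, -0.0171, -0.0089, 0.0007, 0, 0, 0, 0.0037, -0.0171, -0.0089, 0.0007, 0, 0, 0, 0.0037, -0.0171, -0.0089, 0.0007, 0, 0, 0, 0.0037, -0.0171, -0.0089, 0.0007, 0, 0, 0, 0.0037, -0.0171, -0.0089, 0.0007, 0, 0, 0, 0.0037, -0.0171, -0.0089, 0.0007, 0, 0, 0, 0.0037, -0.0171, -0.0089, 0.0007, 0, 0, 0, 0, 0, 0, 0, 0, 0, 0, 0, 0, 0, 0, 0]'

```text
time: 12.22
eef_pos: [0.3955, -0.3352, 0.279]
tool_rot: [-179.9, -0.0, 89.4]
force: [0.1, 0.0, -0.7]
width: 0.0054
gripper_force: 39.9
```

```bash
python3 - <<'E'
from h import *
s=get_state();print(s["time"],s["eef_pos"],s["tool_rot"])
plan([.395,-.335,.1935],[180,0,89.5],8)
E
```

```text
12.2167 [ 0.39551859 -0.33516585  0.27896699] [-1.79915913e+02 -2.69609704e-02  8.93774093e+01]
rows 8 rot [-0.0002 -0.0001 -0.0003] shift [ 0.     -0.0001  0.0107]
```

move_arm --increments '[0, 0, 0, 0, 0, 0.0107, 0, 0, 0, 0, 0, 0, 0.0107, 0, 0, 0, 0, 0, 0, 0.0107, 0, 0, 0, 0, 0, 0, 0.0107, 0, 0, 0, 0, 0, 0, 0.0107, 0, 0, 0, 0, 0, 0, 0.0107, 0, 0, 0, 0, 0, 0, 0.0107, 0, 0, 0, 0, 0, 0, 0.0107, 0, 0, 0, 0, 0, 0, 0, 0, 0, 0, 0, 0, 0, 0, 0]'

```text
time: 13.05
eef_pos: [0.3961, -0.3349, 0.1939]
tool_rot: [-179.9, -0.0, 89.5]
force: [-0.4, 0.3, -0.3]
width: 0.0055
gripper_force: 39.9
```

```bash
python3 - <<'E'
from h import *
np.set_printoptions(precision=4,suppress=True)
s=get_state();p=s["eef_pos"];print(p,s["tool_rot"])
S=cam("side");im=grab_frame("side")[:,:,::-1].copy();cv2.imwrite("pics/s2.png",im)
o=np.array([p[0],p[1]+.0017,p[2]-.0564])
print("org",proj(S,o),"eye",proj(S,o+[0,0,.034]),"tip",proj(S,[.4365,-.333,.171]))
e=proj(S,o+[0,0,.034])[0]; x0,y0=int(e[0])-20,int(e[1])-16
g=im.max(2)[y0:y0+40,x0:x0+60]
print(x0,y0)
for r in g: print("".join("#" if v<50 else "+" if v<90 else "." if v<140 else " " for v in r))
E
```

```text
[ 0.3961 -0.3349  0.1939] [-179.9463   -0.0167   89.4689]
org [[284.1284 304.9279]] eye [[284.569  292.3124]] tip [[300.7016 283.4752]]
264 276
...........+########...+####.++............             ....
............+#######...+####.++............          .......
............+#######...+###+.++............        .........
............+######+...+###+.#.............     ..........  
............+######+...+###+.+.............  ..........     
............+######+...+###+............  ..........        
.............######+...+###+.........  ..........           
.............+#####+...+###+..................              
.............+#####+...+###+................                
.............+#####+...+###+..... .......                   
.............+####++...####.....   ...                      
.............+####+...+####...                              
.............+###+++++#####.                                
.............+###+.++######.                                
.............+####..+######                                 
.............+####...######              
[... 783 characters left out ...]
                        .....
.       .++++#############+++++                     ........
        .#+++#############+++#.                   ..........
        .++++#############++++.                 ............
         .+#+#############++#.                 .............
          .+##############+#+.                ..............
          ..+##############..                ...............
            ..+#########++..                ................
             .....+++++...                 .................
                .......                     ................
                                           .................
                                           .................
```

move_arm --increments '[0, 0, 0, 0, 0.001, 0.002, 0, 0, 0, 0, 0, 0.0055, 0, 0, 0, 0, 0, 0, 0.0055, 0, 0, 0, 0, 0, 0, 0.0055, 0, 0, 0, 0, 0, 0, 0.0055, 0, 0, 0, 0, 0, 0, 0.0055, 0, 0, 0, 0, 0, 0, 0.0055, 0, 0, 0, 0, 0, 0, 0.0055, 0, 0, 0, 0, 0, 0, 0.0055, 0, 0, 0, 0, 0, 0, 0.005, 0, 0]'

```text
time: 13.93
eef_pos: [0.447, -0.3353, 0.1923]
tool_rot: [-180.0, 0.0, 89.5]
force: [-0.1, 0.6, -1.3]
width: 0.0057
gripper_force: 39.9
```

```bash
python3 - <<'E'
from h import *
np.set_printoptions(precision=4,suppress=True)
s=get_state();p=s["eef_pos"];print(p,s["tool_rot"],s["force"])
S=cam("side");im=grab_frame("side")[:,:,::-1].copy();cv2.imwrite("pics/s3.png",im)
e=proj(S,[p[0],p[1]+.0017,p[2]-.0224])[0];x0,y0=int(e[0])-20,int(e[1])-16
print(x0,y0,e)
for r in im.max(2)[y0:y0+34,x0:x0+60]: print("".join("#" if v<50 else "+" if v<90 else "." if v<140 else " " for v in r))
E
```

```text
[ 0.447  -0.3353  0.1923] [-179.9979    0.0004   89.4861] [-0.1046  0.5644 -1.3097]
284 265 [304.9417 281.8018]
.............+#######+..+###+.+.                 ...........
.............+#######+..+###+.+                  ...........
.............+#######+..+###+++                  ...........
.............+#######...+###+++                  ...........
.............+#######...+###++.                   ..........
.............+######+...+###+..                   ..........
.............+######+...####..                    ..........
.............+######+...####..                  ............
..............######+...####..               ...............
.............+######+...####.             ..................
.............+#####++...####           .....................
.............+#####+...+###+        ........................
.............+####++++++###+     ...........  ..............
.............+####++++#####+  ...........     .... .........
.............+####..+######+..........        .... .........
.............+####...+#####+.......         ...... .........
............
[... 385 characters left out ...]
              ....   ........
........ .+++##############+.                ....    .......
......   .+++##############++.              .....    .......
....    .++++##############+++              .....     ......
...     .++++##############+++.             .....     ......
.       +++++##############+++.             .....     ......
.       .++++##############++#.             .....      .....
        .++++#############+++#.             .....      .....
        .#+++#################.             ....        ....
        .+#++################+              ....        ....
         .+##################.              ....           .
          .+################+.             .....           .
```

The peg tip now shows through the eye with no side force. I'll slide along the slope.

move_arm --increments '[0, 0, 0, 0, 0.005, 0.0011, 0, 0, 0, 0, 0, 0.005, 0.0011, 0, 0, 0, 0, 0, 0.005, 0.0011, 0, 0, 0, 0, 0, 0.005, 0.0011, 0, 0, 0, 0, 0, 0.005, 0.0011, 0, 0, 0, 0, 0, 0.005, 0.0011, 0, 0, 0, 0, 0, 0.005, 0.0011, 0, 0, 0, 0, 0, 0.005, 0.0011, 0, 0, 0, 0, 0, 0.005, 0.0011, 0, 0, 0, 0, 0, 0, 0, 0]'

```text
time: 14.82
eef_pos: [0.4923, -0.3355, 0.1821]
tool_rot: [-180.0, -0.0, 89.5]
force: [0.7, 0.8, -1.9]
width: 0.0056
gripper_force: 39.9
```

move_arm --increments '[0, 0, 0, 0, 0, 0.002, 0, 0, 0, 0, 0, 0, 0.001, 0, 0, 0, 0, 0, 0, 0.001, 0, 0, 0, 0, 0, 0, 0.001, 0, 0, 0, 0, 0, 0, 0.0005, 0, 0, 0, 0, 0, 0, 0, 0, 0, 0, 0, 0, 0, 0, 0, 0, 0, 0, 0, 0, 0, 0, 0, 0, 0, 0, 0, 0, 0, 0, 0, 0, 0, 0, 0, 0]'

```text
time: 15.65
eef_pos: [0.4914, -0.3357, 0.177]
tool_rot: [180.0, 0.0, 89.5]
force: [-0.3, -0.4, -0.7]
width: 0.0053
gripper_force: 39.9
```

move_arm --increments '[0, 0, 0, 0, 0, 0.001, 0, 0, 0, 0, 0, 0, 0.001, 0, 0, 0, 0, 0, 0, 0.0005, 0, 0, 0, 0, 0, 0, 0, 0, 0, 0, 0, 0, 0, 0, 0.01, 0, 0, 0, 0, 0, 0, 0.02, 0, 0, 0, 0, 0, 0, 0.03, 0, 0, 0, 0, 0, 0, 0.04, 0, 0, 0, 0, 0, 0, 0.05, 0, 0, 0, 0, 0, 0, 0.05]'

```text
time: 16.48
eef_pos: [0.4913, -0.3357, 0.1744]
tool_rot: [-180.0, 0.0, 89.5]
force: [-0.2, -0.2, 1.1]
width: 0.05
gripper_force: 0.0
```

```bash
python3 - <<'E'
from h import *
np.set_printoptions(precision=4,suppress=True)
s=get_state();p=s["eef_pos"];print(p,s["tool_rot"],s["force"],s["width"])
S=cam("side");im=grab_frame("side")[:,:,::-1].copy();cv2.imwrite("pics/s4.png",im)
e=proj(S,[p[0],p[1]+.0017,p[2]-.0224])[0];x0,y0=int(e[0])-30,int(e[1])-16
print(x0,y0,e)
for r in im.max(2)[y0:y0+36,x0:x0+70]: print("".join("#" if v<50 else "+" if v<90 else "." if v<140 else " " for v in r))
plan([p[0],p[1],.29],[180,0,89.5],8)
E
```

```text
[ 0.4913 -0.3357  0.1744] [-179.9994    0.0036   89.4828] [-0.2011 -0.1591  1.1415] 0.050040133083443024
291 263 [321.1647 279.2069]
...........++############++##################+...................     
............++##########+.+##################+...................     
..............+########++.+##############+###+...................     
...............#######++..+#############..+#+.....................    
...............#######+...##############. .+......................    
...............#######+...##############. .......................     
...............#######+...#############+   .....................      
...............#######+...#############.   ....................       
...............#######+..+#############.   ...................        
...............#######+..+#############  ....................         
...............+######+..+############+.....................          
.................+####+..+############......................          
................ .+###+..++++#########......................          
................  .+++...+...+#######+......
[... 945 characters left out ...]
... 
              .##+#################+ .....     .......................
               +###################+ .....     .......................
               +####+##############+......     .......................
               .+###+##############+......      ......................
                .+###+#############+ .....      ......................
                 .+################. ....        .....................
                  ..##############+. ....        .....................
                   ...+##########+.  ....           ................ .
                    ....++++#+++..  .....           ..............    
rows 8 rot [-0. -0. -0.] shift [-0.      0.     -0.0144]
```

The plug hangs on the peg. I'll retreat upward.

move_arm --increments '[0, 0, 0, 0, 0, -0.01, 0.05, 0, 0, 0, 0, 0, -0.016, 0.05, 0, 0, 0, 0, 0, -0.016, 0.05, 0, 0, 0, 0, 0, -0.016, 0.06, 0, 0, 0, 0, 0, -0.016, 0.085, 0, 0, 0, 0, 0, -0.016, 0.085, 0, 0, 0, 0, 0, -0.016, 0.085, 0, 0, 0, 0, 0, -0.014, 0.085, 0, 0, 0, 0, 0, 0, 0.085, 0, 0, 0, 0, 0, 0, 0.085]'

```text
time: 17.37
eef_pos: [0.4915, -0.3358, 0.2954]
tool_rot: [179.9, 0.0, 89.5]
force: [-0.5, 0.2, -0.9]
width: 0.0848
gripper_force: 0.0
```

```bash
python3 - <<'E'
from h import *
np.set_printoptions(precision=4,suppress=True)
s=get_state();p=s["eef_pos"];print(s["time"],p,s["tool_rot"],s["force"],s["width"])
S=cam("side");im=grab_frame("side")[:,:,::-1].copy();cv2.imwrite("pics/s5.png",im)
x0,y0=295,240
for r in im.max(2)[y0:y0+62:2,x0:x0+60]: print("".join("#" if v<50 else "+" if v<90 else "." if v<140 else " " for v in r))
plan([.5515,.368,.30],[180,0,97.4],28)
E
```

```text
17.3667 [ 0.4915 -0.3358  0.2954] [179.9227   0.0299  89.4822] [-0.5428  0.2171 -0.9135] 0.0848149303539665
.   . .......................... ........................   
...   . ................................................    
.....   ...... ..........................................   
.   .....  ...............+###........................... ..
                         .######+........................   
..                      .##########+......................  
......                  +############+....................  
..........             .################................... 
...........            +###############+................... 
...........           .################.....................
...........           +###############+.....................
...........          .################......................
...........          +###############.......................
............        .###############+ ......................
............       .+###############. ......................
............       .###############+   .................... 
............    
[... 268 characters left out ...]
................    
......  ........++#####+. .+####  .......................   
...............+#########++####.  ..... ................... 
.   ...    .+#################+   ....  ....................
           +##################.   ....    ..................
          .####################.......     .................
           +####################........   .................
            .##################.............................
              .+##############+  ...........................
           ..   ...++#####++..  ............................
             . . ...        .......................      .  
rows 28 rot [ 0.      0.     -0.0049] shift [ 0.025   0.0036 -0.0002]
```

move_arm --increments '[0, 0, -0.005, 0.025, 0.0036, 0, 0.085, 0, 0, -0.005, 0.025, 0.0036, 0, 0.085, 0, 0, -0.005, 0.025, 0.0036, 0, 0.085, 0, 0, -0.005, 0.025, 0.0036, 0, 0.085, 0, 0, -0.005, 0.025, 0.0036, 0, 0.085, 0, 0, -0.005, 0.025, 0.0036, 0, 0.085, 0, 0, -0.005, 0.025, 0.0036, 0, 0.085, 0, 0, -0.005, 0.025, 0.0036, 0, 0.085, 0, 0, -0.005, 0.025, 0.0036, 0, 0.085, 0, 0, -0.005, 0.025, 0.0036, 0, 0.085]'

```text
time: 18.25
eef_pos: [0.5236, -0.0839, 0.2938]
tool_rot: [-179.9, 0.0, 92.4]
force: [1.1, 0.5, -0.6]
width: 0.0847
gripper_force: 0.0
```

move_arm --increments '[0, 0, -0.005, 0.025, 0.0036, 0, 0.085, 0, 0, -0.005, 0.025, 0.0036, 0, 0.085, 0, 0, -0.005, 0.025, 0.0036, 0, 0.085, 0, 0, -0.005, 0.025, 0.0036, 0, 0.085, 0, 0, -0.005, 0.025, 0.0036, 0, 0.085, 0, 0, -0.005, 0.025, 0.0036, 0, 0.085, 0, 0, -0.005, 0.025, 0.0036, 0, 0.085, 0, 0, -0.005, 0.025, 0.0036, 0, 0.085, 0, 0, -0.005, 0.025, 0.0036, 0, 0.085, 0, 0, -0.005, 0.025, 0.0036, 0, 0.085]'

```text
time: 19.08
eef_pos: [0.5436, 0.1676, 0.2937]
tool_rot: [-179.9, 0.0, 95.2]
force: [0.7, -0.8, -0.6]
width: 0.0849
gripper_force: 0.0
```

move_arm --increments '[0, 0, -0.005, 0.025, 0.0036, 0, 0.085, 0, 0, -0.005, 0.025, 0.0036, 0, 0.085, 0, 0, -0.005, 0.025, 0.0036, 0, 0.085, 0, 0, -0.005, 0.025, 0.0036, 0, 0.085, 0, 0, -0.005, 0.025, 0.0036, 0, 0.085, 0, 0, -0.005, 0.025, 0.0036, 0, 0.085, 0, 0, 0, 0.025, 0.0036, 0, 0.085, 0, 0, 0, 0.025, 0.0036, 0, 0.085, 0, 0, 0, 0, 0, 0, 0.085, 0, 0, 0, 0, 0, 0, 0.085]'

```text
time: 19.92
eef_pos: [0.5504, 0.3694, 0.293]
tool_rot: [-179.9, 0.1, 97.0]
force: [0.5, -1.7, 0.5]
width: 0.0852
gripper_force: 0.0
```

```bash
python3 - <<'E'
from h import *
np.set_printoptions(precision=4,suppress=True)
C,im=shot("w9");s=get_state();p=s["eef_pos"];print(s["time"],p,s["tool_rot"],s["width"])
k,lab,st,ce=cv2.connectedComponentsWithStats((im[60:370,190:368].max(2)<50).astype(np.uint8))
for i in range(1,k):
    if st[i,4]>200:
        c=cv2.findContours((lab==i).astype(np.uint8),0,1)[0][0]
        (cx,cy),wh,an=cv2.minAreaRect(c)
        bx=cv2.boxPoints(((cx+190,cy+60),wh,an));print(st[i]+[190,60,0,0,0],cx+190,cy+60,wh,an)
        print(np.array([plane(C,q,.169) for q in bx])[:,:2])
print(proj(C,[[.5515,.368,.169],[.5614,.291,.169]]))
E
```

```text
19.9667 [0.5509 0.3681 0.2935] [-179.9359    0.0729   96.941 ] 0.08496178204733781
[ 268  165   18   68 1169] 276.5 198.5 (67.0, 17.0) 90.0
[[0.5407 0.3998]
 [0.5542 0.4014]
 [0.5617 0.3441]
 [0.5473 0.3424]]
[269 248  17  64 960] 276.7953338623047 279.51806640625 (63.20999526977539, 15.917845726013184) 88.53119659423828
[[0.549  0.3274]
 [0.5627 0.3295]
 [0.5726 0.2658]
 [0.5579 0.2635]]
[[276.5442 204.1169]
 [277.0126 286.1204]]
```

move_arm --increments '[0, 0, -0.005, 0.001, 0, 0.0155, 0.085, 0, 0, -0.005, 0.001, 0, 0.0155, 0.085, 0, 0, 0, 0, 0, 0.0155, 0.085, 0, 0, 0, 0, 0, 0.0155, 0.085, 0, 0, 0, 0, 0, 0.0155, 0.085, 0, 0, 0, 0, 0, 0.0155, 0.085, 0, 0, 0, 0, 0, 0.0155, 0.085, 0, 0, 0, 0, 0, 0.0155, 0.085, 0, 0, 0, 0, 0, 0.0155, 0.07, 0, 0, 0, 0, 0, 0.014, 0.06]' --squeeze 90

```text
time: 20.8
eef_pos: [0.551, 0.3688, 0.14]
tool_rot: [-180.0, 0.0, 97.4]
force: [0.9, 0.2, 0.1]
width: 0.063
gripper_force: 0.0
```

move_arm --increments '[0, 0, 0, 0, 0, 0, 0.05, 0, 0, 0, 0, 0, 0, 0.04, 0, 0, 0, 0, 0, 0, 0.03, 0, 0, 0, 0, 0, 0, 0.02, 0, 0, 0, 0, 0, 0, 0.014, 0, 0, 0, 0, 0, 0, 0, 0, 0, 0, 0, 0, 0, 0, 0, 0, 0, 0, 0, 0, 0, 0, 0, 0, 0, 0, 0, 0, 0, 0, 0, 0, 0, 0, 0]'

```text
time: 21.63
eef_pos: [0.5515, 0.3704, 0.1421]
tool_rot: [179.9, -0.0, 97.5]
force: [-1.6, -2.3, 7.9]
width: 0.015
gripper_force: 87.7
```

```bash
python3 - <<'E'
from h import *
s=get_state();print(s["time"],s["eef_pos"],s["tool_rot"],s["width"],s["force"],s["gripper_force"])
E
```

```text
21.6333 [0.55146464 0.37041673 0.14213751] [ 1.79917822e+02 -3.59336523e-02  9.74930853e+01] 0.015030491687437395 [-1.57596478 -2.32845082  7.91723395] 87.66270875930786
```

move_arm --increments '[0, 0, 0, 0, 0, -0.008, 0, 0, 0, 0, 0, 0, -0.016, 0, 0, 0, 0, 0, 0, -0.018, 0, 0, 0, 0, 0, 0, -0.018, 0, 0, 0, 0, 0, 0, -0.018, 0, 0, 0, 0, 0, 0, -0.018, 0, 0, 0, 0, 0, 0, -0.018, 0, 0, 0, 0, 0, 0, -0.018, 0, 0, 0, 0, 0, 0, -0.018, 0, 0, 0, 0, 0, 0, -0.01, 0]'

```text
time: 22.47
eef_pos: [0.5513, 0.3705, 0.3037]
tool_rot: [179.9, -0.1, 97.5]
force: [-0.0, -0.0, -0.5]
width: 0.0151
gripper_force: 87.8
```

```bash
python3 - <<'E'
from h import *
s=get_state();print(s["time"],s["eef_pos"],s["tool_rot"],s["width"],s["force"])
C,im=shot("w10");cv2.imwrite("pics/s6.png",grab_frame("side")[:,:,::-1])
plan([.548,-.021,.29],[180,0,93.4],18)
E
```

```text
22.4667 [0.55129225 0.37049487 0.30368915] [ 1.79877649e+02 -7.50317538e-02  9.74966878e+01] 0.015054042479452396 [-0.01041689 -0.00580539 -0.50823852]
rows 18 rot [ 0.0001 -0.0001  0.004 ] shift [-0.0216 -0.0023  0.0007]
```

move_arm --increments '[0, 0, 0.004, -0.0216, -0.0023, 0.0007, 0, 0, 0, 0.004, -0.0216, -0.0023, 0.0007, 0, 0, 0, 0.004, -0.0216, -0.0023, 0.0007, 0, 0, 0, 0.004, -0.0216, -0.0023, 0.0007, 0, 0, 0, 0.004, -0.0216, -0.0023, 0.0007, 0, 0, 0, 0.004, -0.0216, -0.0023, 0.0007, 0, 0, 0, 0.004, -0.0216, -0.0023, 0.0007, 0, 0, 0, 0.004, -0.0216, -0.0023, 0.0007, 0, 0, 0, 0.004, -0.0216, -0.0023, 0.0007, 0, 0, 0, 0.004, -0.0216, -0.0023, 0.0007, 0]'

```text
time: 23.4
eef_pos: [0.5518, 0.1521, 0.2929]
tool_rot: [-179.9, 0.0, 95.2]
force: [-0.1, 0.3, -0.8]
width: 0.0144
gripper_force: 87.9
```

move_arm --increments '[0, 0, 0.004, -0.0216, -0.0023, 0.0007, 0, 0, 0, 0.004, -0.0216, -0.0023, 0.0007, 0, 0, 0, 0.004, -0.0216, -0.0023, 0.0007, 0, 0, 0, 0.004, -0.0216, -0.0023, 0.0007, 0, 0, 0, 0.004, -0.0216, -0.0023, 0.0007, 0, 0, 0, 0.004, -0.0216, -0.0023, 0.0007, 0, 0, 0, 0.004, -0.0216, -0.0023, 0.0007, 0, 0, 0, 0.004, -0.0216, -0.0023, 0.0007, 0, 0, 0, 0, 0, 0, 0, 0, 0, 0, 0, 0, 0, 0, 0]'

```text
time: 24.23
eef_pos: [0.5468, -0.0215, 0.2876]
tool_rot: [-179.9, 0.0, 93.3]
force: [0.7, 0.5, -0.6]
width: 0.0146
gripper_force: 87.9
```

```bash
python3 - <<'E'
from h import *
np.set_printoptions(precision=4,suppress=True)
C,im=shot("w11");s=get_state();p=s["eef_pos"];print(s["time"],p,s["tool_rot"],s["width"],s["force"])
sd=grab_frame("side")[:,:,::-1].copy();cv2.imwrite("pics/s7.png",sd);S=cam("side")
R=tool(s)[:3,:3]
for nm,c,i in (("w",C,im),("s",S,sd)):
    ax=proj(c,[p+R@[0,0,z] for z in (.02,.05,.09,.127)]);print(nm,ax.tolist(),"port",proj(c,[.5480,-.0205,.11]))
    x0,y0=int(ax[:,0].min())-28,int(ax[:,1].min())-8;x1=x0+66;y1=int(ax[:,1].max())+24
    if nm=="w": x0,x1,y0,y1=235,315,150,260
    print(x0,y0)
    for r in i.max(2)[y0:y1:1 if nm=="s" else 2,x0:x1]: print("".join("#" if v<60 else "+" if v<110 else "." if v<150 else "-" if v<185 else " " for v in r))
E
```

```text
24.2833 [ 0.547  -0.0203  0.2876] [-179.945    -0.0087   93.3571] 0.01417941042240327 [ 0.1047  0.6832 -1.7826]
w [[274.8646408447163, 254.89210447544826], [275.1262055338304, 234.1717238283203], [275.3810335542587, 214.02552218770214], [275.5554544970274, 200.25900367392012]] port [[276.88   186.4727]]
235 150
                                                                                
                                                                                
                                                                                
                                                                                
                                                                                
                                                                                
                                                                                
                                                                                
                                                                                
                                                          
[... 7863 characters left out ...]
-----------------+++------..--
..-------------------------.....---------------------...-----....-
-------------------------.....++..-------------------...-----...--
------------------------..++++.+++------------------....------..--
------------------------.+++++.+++-------------------..-------..--
-------------------------.........-------------------...----------
--------------------------......---------------------...----------
-----------------------------------------------------...--------.+
-----------------------------------------------------...------.+++
.-----------------------------------------------.+++--------..++++
+..--------------------------------------------.++++.-----..++++++
```

Pin axis and port line up: the port is at (277,186) in the wrist view, and the pin tip matches its prediction within 1 px. I'll descend.

move_arm --increments '[0, 0, 0, 0, 0.0007, 0.008, 0, 0, 0, 0, 0, 0, 0.01, 0, 0, 0, 0, 0, 0, 0.01, 0, 0, 0, 0, 0, 0, 0.01, 0, 0, 0, 0, 0, 0, 0.01, 0, 0, 0, 0, 0, 0, 0.01, 0, 0, 0, 0, 0, 0, 0.01, 0, 0, 0, 0, 0, 0, 0.01, 0, 0, 0, 0, 0, 0, 0.008, 0, 0, 0, 0, 0, 0, 0.002, 0]'

```text
time: 25.17
eef_pos: [0.5475, -0.0205, 0.1988]
tool_rot: [-179.9, 0.0, 93.4]
force: [0.0, 0.3, -0.2]
width: 0.0145
gripper_force: 87.9
```

move_arm --increments '[0, 0, 0, 0, 0, 0.002, 0, 0, 0, 0, 0, 0, 0.002, 0, 0, 0, 0, 0, 0, 0.002, 0, 0, 0, 0, 0, 0, 0.002, 0, 0, 0, 0, 0, 0, 0.001, 0, 0, 0, 0, 0, 0, 0, 0, 0, 0, 0, 0, 0, 0, 0, 0, 0, 0, 0, 0, 0, 0, 0, 0, 0, 0, 0, 0, 0, 0, 0, 0, 0, 0, 0, 0]'

```text
time: 26.0
eef_pos: [0.5482, -0.0204, 0.1914]
tool_rot: [180.0, -0.0, 93.4]
force: [-0.5, 0.7, 1.7]
width: 0.0145
gripper_force: 88.4
```

```bash
python3 - <<'E'
from h import *
s=get_state();print(s["time"],s["eef_pos"],s["tool_rot"],s["width"],s["force"])
E
```

```text
26.0 [ 0.54819799 -0.02043783  0.19144092] [ 1.79977308e+02 -1.08794947e-03  9.33821949e+01] 0.014514523719646833 [-0.4700588   0.65085565  1.68111793]
```

move_arm --increments '[0, 0, 0, 0, 0, 0.001, 0, 0, 0, 0, 0, 0, 0.001, 0, 0, 0, 0, 0, 0, 0.001, 0, 0, 0, 0, 0, 0, 0.001, 0, 0, 0, 0, 0, 0, 0.001, 0, 0, 0, 0, 0, 0, 0, 0, 0, 0, 0, 0, 0, 0, 0, 0, 0, 0, 0, 0, 0, 0, 0, 0, 0, 0, 0, 0, 0, 0, 0, 0, 0, 0, 0, 0]'

```text
time: 26.83
eef_pos: [0.5481, -0.0205, 0.1864]
tool_rot: [180.0, 0.0, 93.4]
force: [0.2, -0.6, 4.4]
width: 0.0146
gripper_force: 88.7
```

move_arm --increments '[0, 0, 0, 0, 0, 0.001, 0, 0, 0, 0, 0, 0, 0.001, 0, 0, 0, 0, 0, 0, 0.001, 0, 0, 0, 0, 0, 0, 0, 0, 0, 0, 0, 0, 0, 0, 0, 0, 0, 0, 0, 0, 0, 0, 0, 0, 0, 0, 0, 0, 0, 0, 0, 0, 0, 0, 0, 0, 0, 0, 0, 0, 0, 0, 0, 0, 0, 0, 0, 0, 0, 0]'

```text
time: 27.67
eef_pos: [0.5481, -0.0205, 0.1833]
tool_rot: [180.0, 0.0, 93.4]
force: [0.2, -0.3, 5.5]
width: 0.0145
gripper_force: 88.9
```

move_arm --increments '[0, 0, 0, 0, 0, 0.0008, 0, 0, 0, 0, 0, 0, 0, 0, 0, 0, 0, 0, 0, 0, 0, 0, 0, 0, 0, 0, 0, 0, 0, 0, 0, 0, 0, 0, 0, 0, 0, 0, 0, 0, 0, 0, 0, 0, 0, 0, 0, 0, 0, 0, 0, 0, 0, 0, 0, 0, 0, 0, 0, 0, 0, 0, 0, 0, 0, 0, 0, 0, 0, 0]'

```text
time: 28.5
eef_pos: [0.5481, -0.0204, 0.1825]
tool_rot: [180.0, 0.0, 93.4]
force: [0.5, 0.8, 5.7]
width: 0.0146
gripper_force: 89.0
```

```bash
python3 - <<'E'
from h import *
np.set_printoptions(precision=4,suppress=True)
S=cam("side");f=[]
for i in range(6):
    im=grab_frame("side")[:,:,::-1].copy();s=get_state();f.append(s["force"][2])
p=s["eef_pos"];print(s["time"],p,s["width"],np.round(f,1),np.mean(f))
cv2.imwrite("pics/s8.png",im)
# tool slip check: collar in side view vs predicted (origin at TCP-.0171)
print("collar",proj(S,[p-[0,0,.0171-.004],p-[0,0,.0171],p-[0,0,.0721]]),"port",proj(S,[.5477,-.0205,.11]))
x0,y0=228,165
for r in im.max(2)[y0:y0+60,x0:x0+50]: print("".join("#" if v<60 else "+" if v<110 else "." if v<150 else "-" if v<185 else " " for v in r))
a=cv2.imread("pics/s5.png").astype(int);print("plug diff",np.abs(a-im)[245:302,300:332].mean())
E
```

```text
28.8 [ 0.5481 -0.0205  0.1825] 0.014439996775934038 [5.6 5.7 5.5 5.5 5.2 5.1] 5.434487368950781
collar [[253.4749 196.107 ]
 [253.4975 197.4479]
 [253.8011 215.356 ]] port [[253.6761 215.554 ]]
+##++++#####..######################+.+####.......
+##++#######+.######################++####+.......
.+#########++.######################.+####........
..+#########+.############################........
..+#########+.+##########################+........
...+########+..##########################.........
....+########+.+########################+.........
.....+########.+#######################+..........
......########++####################+++...........
......+##################+#########+..............
.......+#################.########+...............
........+################+########+...............
.........#########################................
.........+#####################+#+................
..........++##################++#+................
............++#################+#+................
..............+#########+######+++................
...............+#######++######+++.....
[... 1482 characters left out ...]
------.+
------------------------+++.---------------------+
-----------------------.+++.---------------------.
---------------------...++++..-------------------.
--------------------..+.++++++------------------..
--------------------.++.+++++.-------------------.
---------------------...++++..-------------------.
----------------------..+++.---------------------.
------------------------...----------------------.
------------------------...----------------------.
------------------------...-----------------.+++--
------------------------..-----------------.++++.-
-----------------------....----------------.++++--
.----------------------...-----------------..++.--
plug diff 2.4396929824561404
```

```bash
python3 -c "
from workcell import *
print(close_job())"
```

```text
the job is handed in; nothing more can be done
None
```

I hung the plug on the grey hook's peg. At hand-in the long pin tool was still gripped, holding the plunger about 9 mm down (estimated from tool height and push force). Job time was about 29 s of the 56 s allowed.

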